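# Hang the blue sample bracket on the slotted upright and lock it

### The job

Hang the blue bracket on the white slotted upright: put its steel hook through the slot above the yellow catch, lower it so that it hooks over the catch, and then press the bracket down until the catch is fully down and the bracket is locked. Let go and leave it hanging there level; leave the red bracket standing where it is.

Things in the scene. Friction and masses are not known exactly. Their poses are not given: they have to be found in the camera images.
- blue_bracket: Bracket to hang, 0.3 kg; origin centre of underside, z up, x to its hook. Floor 130 (x) x 90 mm. Grip web 16 mm thick along y=0, x -51 to 59, top z 100: grasp it from above near x=0, z 82. Rear face x=65, 60 mm wide. Hook 24 mm wide (y): tongue underside z 66, top 74; lip behind it down to z 44, ends x=90. Gap from rear face to lip: 9 mm at the tongue, 20 at the lip's end.
- upright: Fixed white slotted upright on a grey 10 mm base. Origin at table height below its front face (plane x=0; plate 5 mm thick, 100 wide, top z 200); x points into the slot, from the robot; hung, the bracket's x is along it. Slot y -23 to 23 mm, from the catch to z 184, open behind. The hook enters freely with the bracket's underside at z 88 to 108 and its origin going to x=-79 to -65 (touching), y=0.
- catch (a joint): Yellow catch, 44 mm wide, in the bottom of the upright's slot. 0: up, its top 130 mm above the table; 0.012 m: fully down. It slides down under a 14 N push, not under the bracket's weight, and stays where left. Hooked on it while up, the bracket's underside is 64 mm above the table if held level; locked, 52 mm. Let go, the bracket sags 4 degrees, its origin 5 mm lower.
- red_bracket: A bracket of the same shape and size in red, standing on the table near the blue one; not wanted, leave it. Origin and axes as for the blue bracket.

How it is judged:
By the outcome, as a careful person would: the job done as asked, in the order asked, and still so for the second after the job is handed in, with the robot touching nothing.
It also fails if it takes over 43 s, if anything falls off the work surface, if the arm or the gripper's body presses on something with over 40 N, if the wrist force passes 120 N, or if a joint passes its speed limit or range.

### The arm

A 6-joint arm with a two-finger parallel gripper is mounted at the origin on the work surface. World frame = base frame: x ahead of the robot, y to its left, z up, the work surface at z = 0. Lengths are in mm, angles in rad, forces in N, time in s.
With the tool pointing down it reaches from about 350 to 975 mm from the base axis. Payload 7.1 kg.
Tool frame: the origin (TCP) lies at the centre of the arm's flange, where the gripper is bolted on; the fingertips stand 182 mm ahead of it and the grasp point (between the pads) lies 163 mm ahead of it; z points along the fingers, y is the line along which they close (so a half turn about z gives the same grasp; the last joint's range is limited). The gripper opens to 88 mm and grips with 3 to 60 N. Pads are 20 mm wide; open, the fingers measure 115 mm over their backs; the gripper's body (75 mm by 178 mm) begins 61 mm behind the grasp point.
Start: joints at [-0.019, 0.423, 1.63, -0, 1.089, -0.019], TCP at [624.985, 0.026, 404.675] pointing down, gripper open.
Joint ranges: [-3, 3], [-0.9, 2.11], [0.09, 2.58], [-1.31, 4.45], [0.11, 2.69], [-2.54, 2.54]. Speed limits (rad/s): [2.39, 2.39, 3.01, 3.14, 3.14, 3.14].

### API

Orientations are given as a rotation vector (axis times angle).
In Python, from workcell import readout, get_image, ctrl gives the robot as it stands.
- The arm moves only by the tool step_arm, never from a script. Its argument "targets" is a list that holds one entry, the list of rows, each a list of 7 numbers: the shift along the world's x, y, z as a fraction of full scale, then the turn, a rotation vector about the world's x, y, z as a fraction of full scale, then the opening, from 0 (shut) to 1 (fully open). In form: [[[dx, dy, dz, wx, wy, wz, claw], ...]]. A call has exactly 5 rows; each row shifts and turns the commanded pose from where the row before left it; what a row does not reach is not made up. Full scale, the value 1, is 0.05 m for a shift and 4 degrees for a turn. A row lasts 1/8 s, in which the tool goes at most 62.5 mm and 10.7 degrees, less where a joint would pass 70% of its speed; a pose out of reach is approached as far as the arm can. A call with a number of a shift or a turn outside -1 to 1 is refused whole. A call with a gripper value outside its range is refused whole. The fingers move at their own pace and stop on an object; the grip force is fixed at half the most. Time passes only in rows, so rows that do not move let the fingers close, or fill a call up. It gives the time, the measured TCP pose, the force, the opening and the grip force at its end, in the units of the state.
- readout.get_obs(): the state, without advancing time (a new reading comes with each control period).
- get_image(name): name is "scene" or "side" or "wrist"; returns a dict with "pixels" (384x512x3 uint8, red, green, blue), "intrinsics" (3x3 intrinsics, pixels), "extrinsics" (4x4, takes a point from world to camera coordinates). Camera axes: x right, y down, z forward; pixel columns grow to the right and rows downward; lengths in mm; the calibration is good to about 2 mm. A picture is of the moment at which its call begins. There is no depth.
- ctrl.close_job(): hands the job in; it is judged then, once.
The state is a dict: "t": time; "qpos": joint angles; "qvel": joint speeds; "joint_torque": joint torques, N m; "ee_pos": TCP position; "orientation": TCP orientation; "ft_force": force on the tool from outside, world axes, zero at the start; "moment": the same for the moment, N m; "width": finger opening in mm; "grasp_force": force on a finger pad.
Only numpy, scipy, OpenCV 4.12 (cv2) and the standard library are available. Lean on these libraries where they do the work, as an engineer would, in place of code of your own. Each camera call takes 0.05 s, during which the arm holds its last target. There are 200 camera calls.

## Working session

There is one attempt and no reset: what is moved stays moved. The work goes in short steps, Python scripts to look and compute and a tool call to move; the robot and the scene stay as the last step left them, time stands still between calls to the robot, and variables do not carry over. Pictures are saved under pics/ and viewed, at most 12 in all, crops included, and the job is handed in when it is done.

Besides the shell and the picture viewer there is one more tool, called after "Request:" as name(argument=value, ...) on one line, values as JSON. step_arm: Moves the arm, as the interface text tells. Shift numbers are shares of 0.05 m and turn numbers shares of 4 degrees, none past 1 either way. Its arguments: {"type":"object","properties":{"targets":{"type":"array"}},"required":["targets"]}

```bash
mkdir -p pics; cat > h.py <<'E'
import numpy as np, cv2
from workcell import readout, get_image, ctrl
def snap(n,f):
    d=get_image(n); cv2.imwrite('pics/'+f,cv2.cvtColor(d['pixels'],cv2.COLOR_RGB2BGR))
    np.savez('pics/'+f[:-4],**{k:np.array(v) for k,v in d.items()}); return d
def plane(d,uv,z):
    K,E=np.array(d['intrinsics']),np.array(d['extrinsics']); R,t=E[:3,:3],E[:3,3]
    c=-R.T@t; r=R.T@np.linalg.inv(K)@np.array([uv[0],uv[1],1.]); return c+r*(z-c[2])/r[2]
def proj(d,p):
    K,E=np.array(d['intrinsics']),np.array(d['extrinsics']); q=K@(E[:3,:3]@np.array(p,float)+E[:3,3]); return q[:2]/q[2]
def tri(ds,uvs):
    P=[np.array(d['intrinsics'])@np.array(d['extrinsics'])[:3] for d in ds]
    X=cv2.triangulatePoints(P[0],P[1],np.array(uvs[0],float),np.array(uvs[1],float)); return (X[:3]/X[3]).ravel()
E
python3 - <<'E'
from h import *
a=[snap(n,n+'0.png')['pixels'] for n in('scene','side','wrist')]
for n in('scene','side','wrist'):
    d=np.load('pics/%s0.npz'%n); E=d['extrinsics']; print(n,(-E[:3,:3].T@E[:3,3]).round(),E[2,:3].round(2))
print(readout.get_obs())
E
```

```text
scene [1178.  139. 1100.] [-0.53 -0.15 -0.83]
side [439. 516. 728.] [ 0.17 -0.65 -0.74]
wrist [624.  70. 384.] [-0.   -0.25 -0.97]
{'t': 0.15, 'qpos': array([-1.89988210e-02,  4.23687903e-01,  1.63046903e+00,  1.88726029e-06,
        1.08860928e+00, -1.89984232e-02]), 'qvel': array([-4.63765997e-04, -1.77018352e-03, -2.64682993e-03,  2.65315380e-05,
       -1.33477534e-04,  1.22852011e-03]), 'joint_torque': array([ 9.52650989e-04, -5.44981134e+01, -2.73919362e+01,  6.45430083e-02,
        2.04369903e-02, -3.19723256e-05]), 'ee_pos': array([6.24798276e+02, 3.05024317e-02, 4.04083882e+02]), 'orientation': array([-2.22084406e+00, -2.22084123e+00,  1.27625981e-03]), 'ft_force': array([ 0.45785733, -0.00330251,  0.23330865]), 'moment': array([-0.03070603, -0.02655901, -0.0006536 ]), 'grasp_force': 0.0, 'width': 88.06257988828469}
```

View pics/scene0.png

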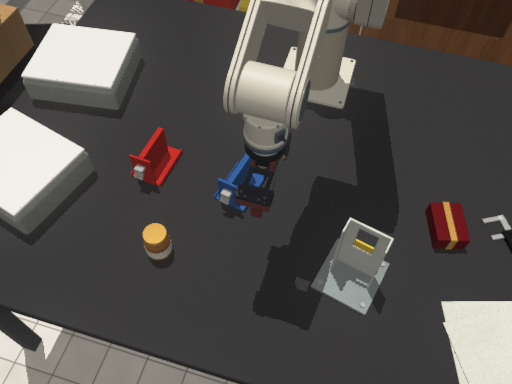

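View pics/side0.png

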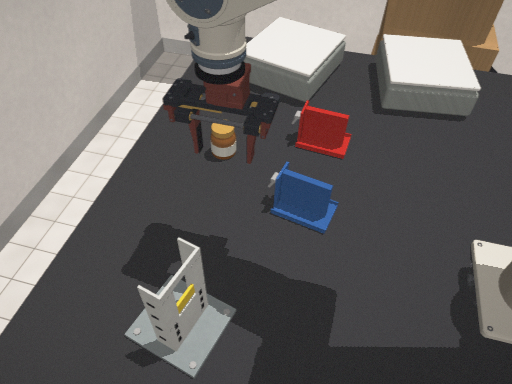

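View pics/wrist0.png

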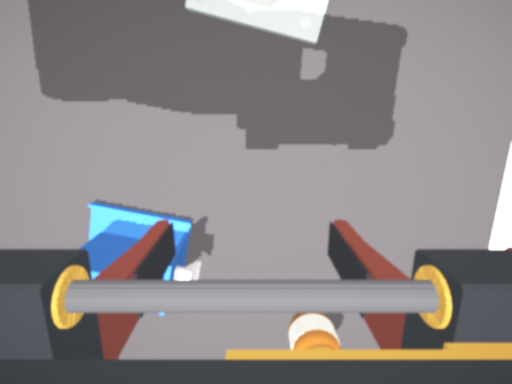

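The scene picture shows blue near (240,185), red near (157,158) and the upright near (360,262). In the side picture blue is near (303,197), with its hook to the left at (274,179). The upright is near (180,300), with the yellow catch at (186,298). Next I'll enlarge crops to pick the corners.

```bash
python3 - <<'E'
import cv2,numpy as np
s=cv2.imread('pics/side0.png');c=cv2.imread('pics/scene0.png')
def f(i,x,y,w=100,h=75):
    o=cv2.resize(i[y:y+h,x:x+w],(400,300),interpolation=cv2.INTER_CUBIC)
    for k in range(0,w,20): cv2.putText(o,str(x+k),(k*4,8),0,.3,(0,255,0)); cv2.line(o,(k*4,8),(k*4,14),(0,255,0))
    for k in range(0,h,20): cv2.putText(o,str(y+k),(0,k*4+4),0,.3,(0,255,0));cv2.line(o,(20,k*4),(26,k*4),(0,255,0))
    return o
cv2.imwrite('pics/m.png',np.vstack([np.hstack([f(s,255,155),f(c,200,145)]),np.hstack([f(s,125,235,144,108),f(c,305,215,124,93)])]))
E
```

```text
(no output)
```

View pics/m.png

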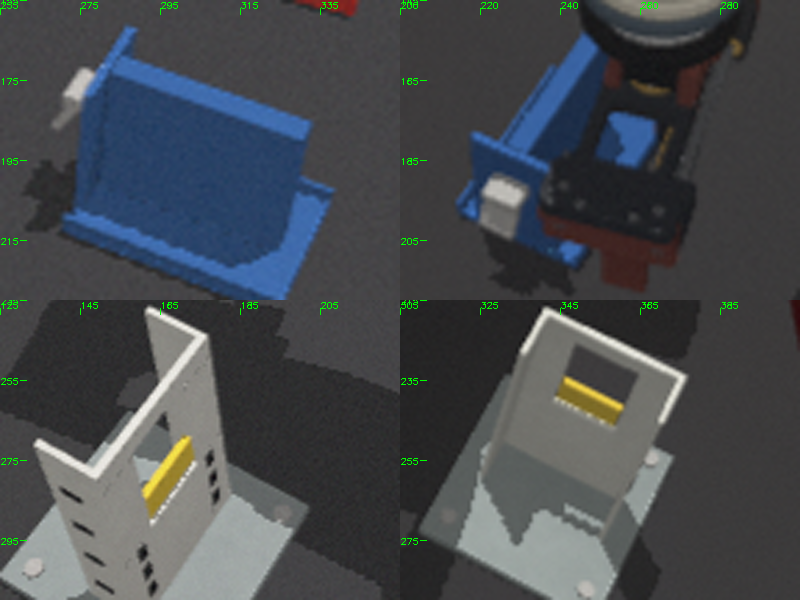

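```bash
python3 - <<'E'
from h import *
s=np.load('pics/side0.npz');c=np.load('pics/scene0.npz')
p=plane(s,(332.3,187.5),100);q=plane(s,(284.2,172),100);print(p,q,np.linalg.norm(q-p),'want110')
u=(q-p)/np.linalg.norm(q-p);print('origin',p+51*u,q-59*u,'yaw',np.degrees(np.arctan2(u[1],u[0])))
for d,a,b in((s,(160.3,299.8),(200.2,248.3)),(c,(350.9,217.6),(394,238.6))):
    a=plane(d,a,200);b=plane(d,b,200);n=b-a;m=(a+b)/2;print(a,b,np.linalg.norm(n),'want100 mid',m,np.degrees(np.arctan2(n[1],n[0])))
E
```

```text
[422.49392336 -90.84674945 100.        ] [ 528.81090042 -108.08154849  100.        ] 107.70486483524965 want110
origin [472.836736   -99.00770627 100.        ] [470.571176   -98.64044158 100.        ] yaw -9.20798519022806
[628.20172869 284.73308405 200.        ] [604.20536253 188.59570907 200.        ] 99.08693383384065 want100 mid [616.20354561 236.66439656 200.        ] -104.0149390748512
[606.64112139 192.6764239  200.        ] [630.1600381  287.72798257 200.        ] 97.91801799168161 want100 mid [618.40057975 240.20220323 200.        ] 76.10225266852984
```

Request:
step_arm(targets=[[[-0.15, -0.1, -0.07, 0, 0, 1, 1], [-0.15, -0.1, -0.07, 0, 0, 1, 1], [-0.15, -0.1, -0.07, 0, 0, 1, 1], [-0.15, -0.1, -0.07, 0, 0, 1, 1], [-0.15, -0.1, -0.07, 0, 0, 1, 1]]])

```text
t: 0.78
ee_pos: [587.1, -25.1, 386.8]
orientation: [-1.799, -2.575, 0.0]
ft_force: [-0.1, 0.0, 0.3]
width: 87.5
grasp_force: 0.0
```

Request:
step_arm(targets=[[[-0.15, -0.1, -0.07, 0, 0, 1, 1], [-0.15, -0.1, -0.07, 0, 0, 1, 1], [-0.15, -0.1, -0.07, 0, 0, 1, 1], [-0.15, -0.1, -0.07, 0, 0, 1, 1], [-0.15, -0.1, -0.07, 0, 0, 1, 1]]])

```text
t: 1.4
ee_pos: [549.6, -50.1, 369.3]
orientation: [-1.324, -2.848, 0.0]
ft_force: [0.2, 1.1, 0.1]
width: 87.9
grasp_force: 0.0
```

Request:
step_arm(targets=[[[-0.15, -0.1, -0.07, 0, 0, 1, 1], [-0.15, -0.1, -0.07, 0, 0, 1, 1], [-0.15, -0.1, -0.07, 0, 0, 1, 1], [-0.15, -0.1, -0.07, 0, 0, 1, 1], [-0.15, -0.1, -0.07, 0, 0, 1, 1]]])

```text
t: 2.02
ee_pos: [512.1, -75.1, 351.9]
orientation: [-0.809, -3.035, 0.0]
ft_force: [-0.1, -0.7, -0.4]
width: 87.8
grasp_force: 0.0
```

Request:
step_arm(targets=[[[-0.16, -0.1, -0.07, 0, 0, 1, 1], [-0.16, -0.1, -0.07, 0, 0, 1, 1], [-0.16, -0.1, -0.07, 0, 0, 1, 1], [-0.16, -0.1, -0.07, 0, 0, 1, 1], [-0.16, -0.1, -0.07, 0, 0, 1, 1]]])

```text
t: 2.65
ee_pos: [472.1, -100.1, 334.5]
orientation: [-0.27, -3.13, -0.0]
ft_force: [-0.0, 0.0, 0.1]
width: 87.5
grasp_force: 0.0
```

```bash
python3 - <<'E'
from h import *
d=snap('wrist','wrist1.png')
for x,y in((-51,-8),(-51,8),(59,-8),(59,8)):
    a=np.radians(-9.2);print(proj(d,(471.5+x*np.cos(a)-y*np.sin(a),-98.8+x*np.sin(a)+y*np.cos(a),100)).round(1))
E
```

```text
[239.2 139.2]
[262.2 138.9]
[242.2 280.8]
[262.6 280.6]
```

View pics/wrist1.png

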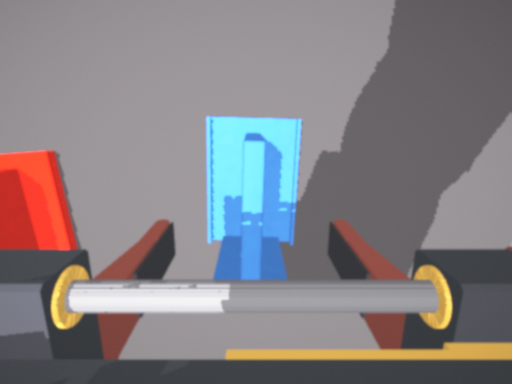

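The wrist view shows the blue web top at columns 244–265 (row 140) and 242–262 (row 280). That fits the estimate, with origin y about -97.6 and yaw about -10.5°.

Request:
step_arm(targets=[[[0, 0.05, -0.36, 0, 0, 0, 1], [0, 0, -0.36, 0, 0, -0.12, 1], [0, 0, -0.36, 0, 0, 0, 1], [0, 0, -0.36, 0, 0, 0, 1], [0, 0, -0.35, 0, 0, 0, 1]]])

```text
t: 3.32
ee_pos: [472.7, -97.4, 244.6]
orientation: [-0.289, -3.128, -0.0]
ft_force: [-0.4, -0.9, -0.8]
width: 87.8
grasp_force: 0.0
```

Request:
step_arm(targets=[[[0, 0, 0, 0, 0, 0, 0], [0, 0, 0, 0, 0, 0, 0], [0, 0, 0, 0, 0, 0, 0], [0, 0, 0, 0, 0, 0, 0], [0, 0, 0, 0, 0, 0, 0]]])

```text
t: 3.95
ee_pos: [472.5, -97.5, 245.5]
orientation: [0.287, 3.128, -0.0]
ft_force: [1.1, -0.0, -0.2]
width: 41.6
grasp_force: 0.0
```

Request:
step_arm(targets=[[[0, 0, 0, 0, 0, 0, 0], [0, 0, 0, 0, 0, 0, 0], [0, 0, 0, 0, 0, 0, 0], [0, 0, 0, 0, 0, 0, 0], [0, 0, 0, 0, 0, 0, 0]]])

```text
t: 4.58
ee_pos: [472.5, -97.6, 245.2]
orientation: [0.287, 3.128, -0.0]
ft_force: [0.5, -2.0, 0.4]
width: 15.8
grasp_force: 30.0
```

Request:
step_arm(targets=[[[0, 0, 0.3, 0, 0, 0, 0], [0, 0, 0.5, 0, 0, 0, 0], [0, 0, 0.5, 0, 0, 0, 0], [0, 0, 0.5, 0, 0, 0, 0], [0, 0, 0.1, 0, 0, 0, 0]]])

```text
t: 5.2
ee_pos: [472.8, -97.5, 342.1]
orientation: [0.287, 3.125, -0.0]
ft_force: [0.3, -0.0, -3.1]
width: 15.6
grasp_force: 30.0
```

Request:
step_arm(targets=[[[0.04, 0.3, 0.02, 0, 0, -0.06, 0], [0.04, 0.5, 0, 0, 0, -0.06, 0], [0.04, 0.5, 0, 0, 0, -0.06, 0], [0.04, 0.5, 0, 0, 0, -0.06, 0], [0.04, 0.5, 0, 0, 0, -0.06, 0]]])

```text
t: 5.82
ee_pos: [481.9, 19.2, 340.0]
orientation: [-0.32, -3.123, 0.0]
ft_force: [-0.0, -0.7, -2.6]
width: 15.9
grasp_force: 30.0
```

Request:
step_arm(targets=[[[0.04, 0.5, 0, 0, 0, -0.06, 0], [0.04, 0.5, 0, 0, 0, -0.06, 0], [0.04, 0.5, 0, 0, 0, -0.06, 0], [0.04, 0.5, 0, 0, 0, -0.06, 0], [0.04, 0.5, 0, 0, 0, -0.06, 0]]])

```text
t: 6.45
ee_pos: [491.7, 144.1, 339.8]
orientation: [-0.352, -3.119, 0.001]
ft_force: [0.2, 0.2, -3.5]
width: 15.8
grasp_force: 30.0
```

Request:
step_arm(targets=[[[0.04, 0.5, 0, 0, 0, -0.06, 0], [0.04, 0.5, 0, 0, 0, -0.06, 0], [0.04, 0.5, 0, 0, 0, -0.06, 0], [0.04, 0.5, 0, 0, 0, -0.06, 0], [0, 0.5, 0, 0, 0, -0.06, 0]]])

```text
t: 7.08
ee_pos: [499.6, 269.1, 339.6]
orientation: [-0.385, -3.116, 0.002]
ft_force: [0.2, 0.4, -3.3]
width: 15.9
grasp_force: 30.0
```

```bash
python3 - <<'E'
from h import *
s=snap('side','side2.png')['pixels'];c=snap('scene','scene2.png')['pixels']
o=readout.get_obs();print(o['ee_pos'],o['orientation'])
def f(i,x,y): return cv2.resize(cv2.cvtColor(i[y:y+150,x:x+133],cv2.COLOR_RGB2BGR),(400,450),interpolation=cv2.INTER_CUBIC)
cv2.imwrite('pics/m2.png',np.hstack([f(s,125,195),f(c,280,170)]))
E
```

```text
[499.66967708 270.0249365  339.82772685] [-3.81637064e-01 -3.11670807e+00  4.99126375e-04]
```

View pics/m2.png

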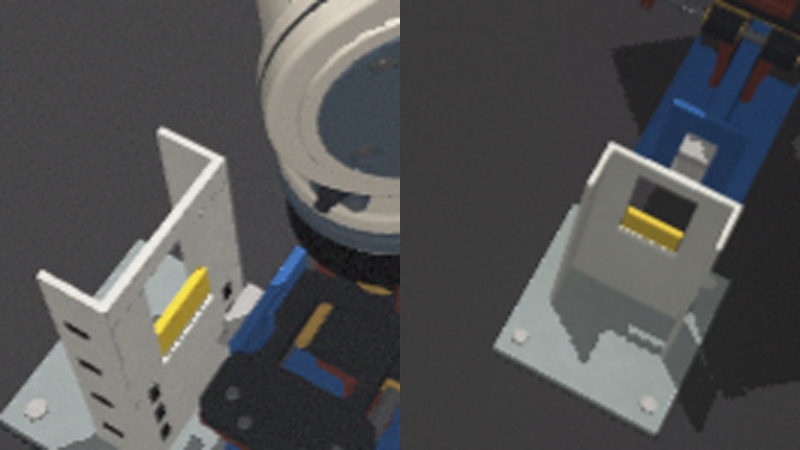

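The crops show the bracket in front of the slot, level, with its hook at about (690,150) in the right-hand crop and the slot behind it. I'll project the predicted hook corners to check the sideways alignment.

```bash
python3 - <<'E'
from h import *
d=np.load('pics/scene2.npz');s=np.load('pics/side2.npz')
a=np.radians(-14);O=np.array([499.7,270.0])
for n,x,y,z in(('rtop-',90,-12,74),('rtop+',90,12,74),('ftop-',65,-12,74),('ftop+',65,12,74),('lip-',90,-12,44),('lip+',90,12,44)):
    P=(O[0]+x*np.cos(a)-y*np.sin(a),O[1]+x*np.sin(a)+y*np.cos(a),z+94.6)
    u=proj(d,P);v=proj(s,P);print(n,'scene crop',((u-[280,170])*3+[400,0]).round(),'side crop',((v-[125,195])*3).round())
im=cv2.cvtColor(d['pixels'],cv2.COLOR_RGB2HSV)
si=s['pixels'][280:312,190:225]; sc=d['pixels'][200:235,365:395]
f=lambda i:cv2.resize(cv2.cvtColor(i,cv2.COLOR_RGB2BGR),(400,400),interpolation=cv2.INTER_CUBIC)
cv2.imwrite('pics/m3.png',np.hstack([f(si),f(sc)]))
E
```

```text
rtop- scene crop [670. 155.] side crop [236. 281.]
rtop+ scene crop [701. 169.] side crop [208. 319.]
ftop- scene crop [684. 129.] side crop [278. 303.]
ftop+ scene crop [714. 144.] side crop [251. 343.]
lip- scene crop [662. 175.] side crop [240. 309.]
lip+ scene crop [691. 189.] side crop [214. 347.]
```

View pics/m3.png

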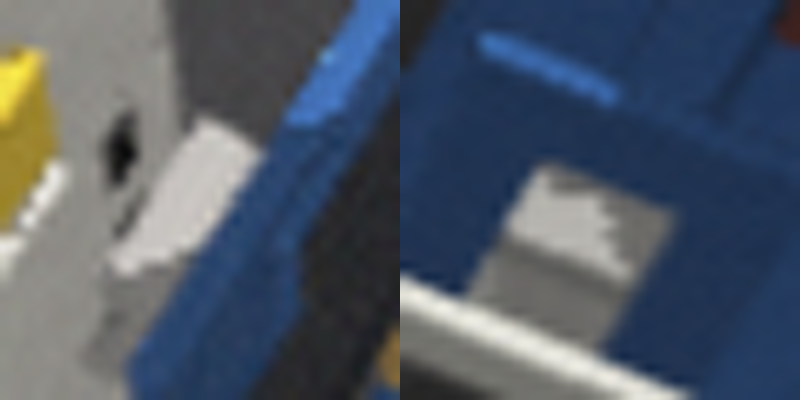

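Request:
step_arm(targets=[[[0.0, -0.04, 0.02, 0, 0, 0, 0], [0.24, -0.06, 0, 0, 0, 0, 0], [0.24, -0.06, 0, 0, 0, 0, 0], [0.25, -0.06, 0, 0, 0, 0, 0], [0.2, -0.05, 0, 0, 0, 0, 0]]])

```text
t: 7.8
ee_pos: [548.2, 253.4, 342.2]
orientation: [0.386, 3.117, 0.0]
ft_force: [0.3, -0.7, -2.5]
width: 15.9
grasp_force: 30.0
```

Request:
step_arm(targets=[[[0.02, -0.005, 0, 0, 0, 0, 0], [0.02, -0.005, 0, 0, 0, 0, 0], [0, 0, 0, 0, 0, 0, 0], [0, 0, 0, 0, 0, 0, 0], [0, 0, 0, 0, 0, 0, 0]]])

```text
t: 8.43
ee_pos: [548.8, 253.7, 342.2]
orientation: [-0.385, -3.118, 0.0]
ft_force: [0.9, 0.5, -2.6]
width: 16.1
grasp_force: 30.0
```

```bash
python3 - <<'E'
from h import *
s=snap('side','side3.png')['pixels'];c=snap('scene','scene3.png')['pixels']
o=readout.get_obs();print(o['ee_pos'],o['orientation'],o['ft_force'],o['moment'])
f=lambda i:cv2.resize(cv2.cvtColor(i,cv2.COLOR_RGB2BGR),(400,400),interpolation=cv2.INTER_CUBIC)
cv2.imwrite('pics/m4.png',np.hstack([f(s[230:310,150:230]),f(c[200:270,335:405])]))
E
```

```text
[548.88691434 253.62692969 342.21718129] [ 3.84680812e-01  3.11793438e+00 -7.28452583e-06] [-0.43193446 -0.39712378 -3.22562242] [ 0.06707296 -0.0572786  -0.04658839]
```

View pics/m4.png

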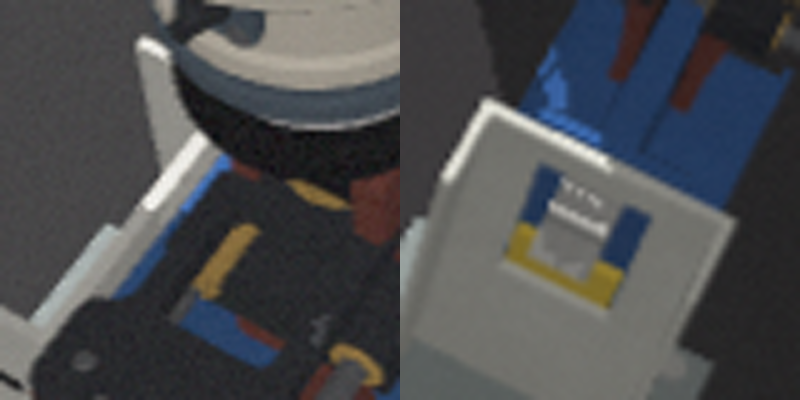

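The hook is through the slot, at about (575,215) in the right crop. The slot spans columns 527–635 there, so it's roughly centred. Now I'll feel for contact with the rear face.

Request:
step_arm(targets=[[[0.02, -0.005, 0, 0, 0, 0, 0], [0.02, -0.005, 0, 0, 0, 0, 0], [0.02, -0.005, 0, 0, 0, 0, 0], [0, 0, 0, 0, 0, 0, 0], [0, 0, 0, 0, 0, 0, 0]]])

```text
t: 9.15
ee_pos: [552.0, 252.8, 342.2]
orientation: [-0.385, -3.118, 0.0]
ft_force: [0.2, -0.9, -2.6]
width: 15.9
grasp_force: 30.0
```

Request:
step_arm(targets=[[[0.02, -0.005, 0, 0, 0, 0, 0], [0, 0, 0, 0, 0, 0, 0], [0.02, -0.005, 0, 0, 0, 0, 0], [0, 0, 0, 0, 0, 0, 0], [0, 0, 0, 0, 0, 0, 0]]])

```text
t: 9.78
ee_pos: [553.2, 252.4, 342.0]
orientation: [-0.384, -3.116, 0.001]
ft_force: [-6.3, 1.2, -0.5]
width: 16.1
grasp_force: 30.0
```

Request:
step_arm(targets=[[[-0.055, 0.014, 0, 0, 0, 0, 0], [0, 0, -0.12, 0, 0, 0, 0], [0, 0, -0.12, 0, 0, 0, 0], [0, 0, -0.12, 0, 0, 0, 0], [0, 0, -0.1, 0, 0, 0, 0]]])

```text
t: 10.4
ee_pos: [551.3, 252.9, 318.5]
orientation: [-0.385, -3.117, 0.0]
ft_force: [0.3, 0.8, -2.6]
width: 16.3
grasp_force: 30.0
```

Request:
step_arm(targets=[[[0, 0, -0.04, 0, 0, 0, 0], [0, 0, -0.04, 0, 0, 0, 0], [0, 0, -0.04, 0, 0, 0, 0], [0, 0, -0.02, 0, 0, 0, 0], [0, 0, 0, 0, 0, 0, 0]]])

```text
t: 11.02
ee_pos: [551.2, 253.0, 312.2]
orientation: [0.385, 3.118, -0.0]
ft_force: [-0.4, -0.9, -2.1]
width: 15.5
grasp_force: 30.0
```

Request:
step_arm(targets=[[[0, 0, -0.03, 0, 0, 0, 0], [0, 0, -0.03, 0, 0, 0, 0], [0, 0, -0.02, 0, 0, 0, 0], [0, 0, 0, 0, 0, 0, 0], [0, 0, 0, 0, 0, 0, 0]]])

```text
t: 11.65
ee_pos: [551.2, 253.0, 308.6]
orientation: [0.385, 3.118, 0.0]
ft_force: [-4.0, -0.3, 5.8]
width: 16.0
grasp_force: 30.0
```

Request:
step_arm(targets=[[[0, 0, -0.03, 0, 0, 0, 0], [0, 0, -0.03, 0, 0, 0, 0], [0, 0, -0.02, 0, 0, 0, 0], [0, 0, 0, 0, 0, 0, 0], [0, 0, 0, 0, 0, 0, 0]]])

```text
t: 12.28
ee_pos: [551.0, 253.0, 305.5]
orientation: [-0.384, -3.118, 0.0]
ft_force: [-7.3, -2.8, 13.5]
width: 15.7
grasp_force: 30.0
```

```bash
python3 - <<'E'
from h import *
s=snap('side','side4.png')['pixels'];c=snap('scene','scene4.png')['pixels'];w=snap('wrist','wrist4.png')['pixels']
o=readout.get_obs();print(o['ee_pos'],o['ft_force'],o['moment'])
f=lambda i:cv2.resize(cv2.cvtColor(i,cv2.COLOR_RGB2BGR),(400,400),interpolation=cv2.INTER_CUBIC)
cv2.imwrite('pics/m5.png',np.hstack([f(s[235:325,150:240]),f(c[200:270,335:405])]))
E
```

```text
[551.05290553 252.99298314 305.47075051] [-8.23998077 -1.52222476 13.04120186] [-0.24867416  0.84758515  0.08073514]
```

View pics/m5.png

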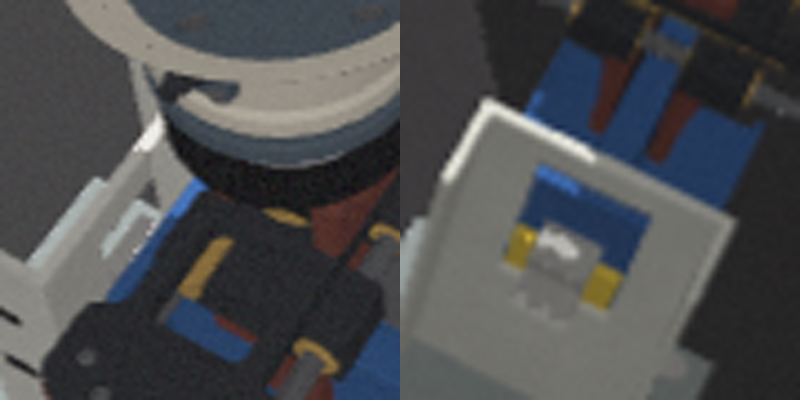

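The hook is over the catch, at about (560,275) in the right crop, with yellow showing on both sides. I'll keep pressing and watch the force.

Request:
step_arm(targets=[[[0, 0, -0.03, 0, 0, 0, 0], [0, 0, -0.03, 0, 0, 0, 0], [0, 0, -0.02, 0, 0, 0, 0], [0, 0, 0, 0, 0, 0, 0], [0, 0, 0, 0, 0, 0, 0]]])

```text
t: 13.05
ee_pos: [551.0, 253.0, 301.5]
orientation: [-0.385, -3.118, -0.0]
ft_force: [-7.5, -2.2, 13.3]
width: 15.9
grasp_force: 30.0
```

Request:
step_arm(targets=[[[0, 0, -0.03, 0, 0, 0, 0], [0, 0, -0.03, 0, 0, 0, 0], [0, 0, -0.02, 0, 0, 0, 0], [0, 0, 0, 0, 0, 0, 0], [0, 0, 0, 0, 0, 0, 0]]])

```text
t: 13.68
ee_pos: [551.0, 253.0, 297.5]
orientation: [-0.384, -3.118, 0.0]
ft_force: [-7.3, -1.6, 14.9]
width: 16.0
grasp_force: 30.0
```

Request:
step_arm(targets=[[[0, 0, -0.03, 0, 0, 0, 0], [0, 0, -0.02, 0, 0, 0, 0], [0, 0, 0, 0, 0, 0, 0], [0, 0, 0, 0, 0, 0, 0], [0, 0, 0, 0, 0, 0, 0]]])

```text
t: 14.3
ee_pos: [551.0, 253.0, 295.2]
orientation: [-0.384, -3.118, 0.0]
ft_force: [-8.5, -2.4, 15.6]
width: 15.8
grasp_force: 30.0
```

```bash
python3 - <<'E'
from h import *
s=snap('side','side5.png')['pixels'];c=snap('scene','scene5.png')['pixels']
o=readout.get_obs();print(o['ee_pos'],o['ft_force'],o['moment'])
for n in ('scene3','scene4','scene5'):
    d=np.load('pics/%s.npz'%n);h=cv2.cvtColor(d['pixels'],cv2.COLOR_RGB2HSV)[225:265,350:385]
    m=cv2.inRange(h,(20,150,80),(35,255,255));_,_,st,ce=cv2.connectedComponentsWithStats(m);print(n,[(x.tolist(),y.round(1).tolist()) for x,y in zip(st[1:],ce[1:]) if x[4]>3])
f=lambda i:cv2.resize(cv2.cvtColor(i,cv2.COLOR_RGB2BGR),(400,400),interpolation=cv2.INTER_CUBIC)
cv2.imwrite('pics/m6.png',np.hstack([f(s[235:325,150:240]),f(c[200:270,335:405])]))
E
```

```text
[551.00853067 253.00939142 295.15267524] [-7.10127917 -2.44481179 15.75178026] [-0.3603726   1.00003592  0.10162454]
scene3 [([4, 15, 20, 13, 54], [14.4, 22.2])]
scene4 [([4, 15, 5, 6, 18], [5.8, 17.6]), ([18, 22, 5, 7, 26], [19.9, 24.7])]
scene5 [([4, 17, 4, 6, 15], [5.3, 19.2]), ([17, 24, 5, 6, 23], [19.0, 26.7])]
```

View pics/m6.png

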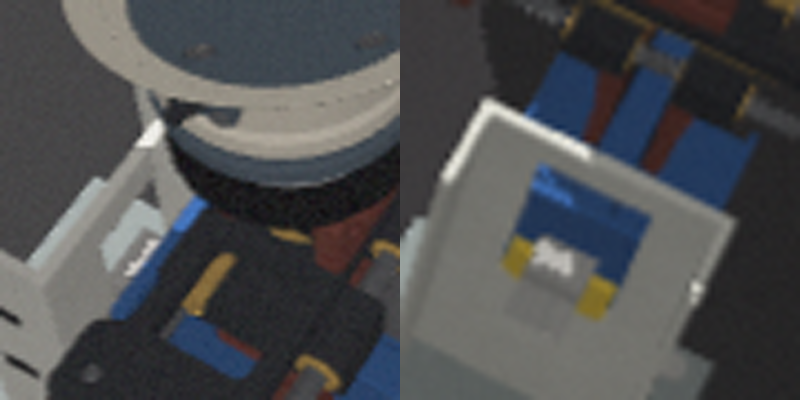

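```bash
python3 - <<'E'
from h import *
D={n:np.load('pics/%s.npz'%n) for n in('scene0','scene2','scene3','scene4','scene5')}
a=np.radians(-14);U=(617.5,239)
def w(x,y,z): return (U[0]+x*np.cos(a)-y*np.sin(a),U[1]+x*np.sin(a)+y*np.cos(a),z)
d=D['scene5']
def top(d,y):
    # profile down the rear face of the plate (x=5), yellowness along z at lateral y
    zs=np.arange(150,95,-0.5);P=np.array([[proj(d,w(5,yy,z)) for z in zs] for yy in np.arange(y-2,y+2.1,1)],np.float32)
    im=d['pixels'].astype(np.float32);v=cv2.remap((im[...,0]+im[...,1])/2-im[...,2],P[...,0],P[...,1],cv2.INTER_LINEAR).mean(0)
    h=v.max()*.5;i=np.where(v>h)[0];return zs[i[0]],zs[i[-1]],v.max().round()
for n in D: print(n,[top(D[n],y) for y in(-18,-16,16,18)])
E
```

```text
scene0 [(np.float64(139.5), np.float64(111.0), np.float32(139.0)), (np.float64(139.5), np.float64(111.0), np.float32(140.0)), (np.float64(139.5), np.float64(111.0), np.float32(139.0)), (np.float64(139.5), np.float64(111.5), np.float32(136.0))]
scene2 [(np.float64(139.5), np.float64(111.0), np.float32(138.0)), (np.float64(139.5), np.float64(111.0), np.float32(139.0)), (np.float64(139.5), np.float64(111.0), np.float32(139.0)), (np.float64(139.5), np.float64(111.5), np.float32(135.0))]
scene3 [(np.float64(138.0), np.float64(107.0), np.float32(78.0)), (np.float64(137.5), np.float64(106.5), np.float32(72.0)), (np.float64(138.0), np.float64(107.5), np.float32(86.0)), (np.float64(138.0), np.float64(107.5), np.float32(81.0))]
scene4 [(np.float64(135.5), np.float64(106.0), np.float32(98.0)), (np.float64(135.5), np.float64(106.5), np.float32(87.0)), (np.float64(136.0), np.float64(105.5), np.float32(86.0)), (np.float64(136.0), np.float64(105.5), np.float32(81.0))]
scene5 [(np.float64(126.0), np.float64(98.5), np.float32(84.0)), (np.float64(126.0), np.float64(98.5), np.float32(80.0)), (np.float64(126.0), np.float64(96.0), np.float32(86.0)), (np.float64(126.0), np.float64(96.0), np.float32(80.0))]
```

Request:
step_arm(targets=[[[0, 0, -0.03, 0, 0, 0, 0], [0, 0, -0.03, 0, 0, 0, 0], [0, 0, 0, 0, 0, 0, 0], [0, 0, 0, 0, 0, 0, 0], [0, 0, 0, 0, 0, 0, 0]]])

```text
t: 15.02
ee_pos: [550.7, 253.2, 292.9]
orientation: [-0.384, -3.117, 0.0]
ft_force: [-11.3, -2.4, 23.2]
width: 15.6
grasp_force: 30.0
```

```bash
cat >> h.py <<'E'
def catch():
    d=get_image('scene');a=np.radians(-14)
    w=lambda x,y,z:(617.5+x*np.cos(a)-y*np.sin(a),239+x*np.sin(a)+y*np.cos(a),z)
    zs=np.arange(150,95,-0.5);r=[]
    for y in(-18,-16,16,18):
        P=np.array([[proj(d,w(5,yy,z)) for z in zs] for yy in np.arange(y-2,y+2.1,1)],np.float32)
        im=d['pixels'].astype(np.float32);v=cv2.remap((im[...,0]+im[...,1])/2-im[...,2],P[...,0],P[...,1],cv2.INTER_LINEAR).mean(0)
        i=np.where(v>v.max()*.5)[0];r.append((float(zs[i[0]]),float(zs[i[-1]])))
    return r
E
python3 -c "
from h import *
print(catch());o=readout.get_obs();print(o['ee_pos'],o['ft_force'],o['moment'])"
```

```text
[(126.0, 101.5), (126.0, 105.0), (126.0, 99.5), (126.0, 99.5)]
[550.67217906 253.15451478 292.8777059 ] [-11.23233101  -1.53991944  23.7815817 ] [-0.42493626  1.63271892  0.11278132]
```

Force is rising while the catch reading stays at 126, so the catch is at the bottom. I'll unload and then release.

Request:
step_arm(targets=[[[0, 0, 0.03, 0, 0, 0, 0], [0, 0, 0.03, 0, 0, 0, 0], [0, 0, 0, 0, 0, 0, 0], [0, 0, 0, 0, 0, 0, 0], [0, 0, 0, 0, 0, 0, 0]]])

```text
t: 15.7
ee_pos: [550.8, 253.0, 293.2]
orientation: [-0.385, -3.116, 0.001]
ft_force: [-5.4, 1.5, 0.9]
width: 15.8
grasp_force: 30.0
```

Request:
step_arm(targets=[[[0, 0, 0, 0, 0, 0, 0.3], [0, 0, 0, 0, 0, 0, 0.4], [0, 0, 0, 0, 0, 0, 0.6], [0, 0, 0, 0, 0, 0, 0.7], [0, 0, 0, 0, 0, 0, 0.7]]])

```text
t: 16.32
ee_pos: [551.3, 253.0, 293.7]
orientation: [0.385, 3.118, 0.0]
ft_force: [0.7, -0.2, 0.1]
width: 60.0
grasp_force: 0.0
```

Request:
step_arm(targets=[[[0, 0, 0, 0, 0, 0, 0.7], [0, 0, 0.2, 0, 0, 0, 0.7], [0, 0, 0.4, 0, 0, 0, 0.7], [0, 0, 0.5, 0, 0, 0, 0.7], [0, 0, 0.5, 0, 0, 0, 0.7]]])

```text
t: 16.95
ee_pos: [551.4, 253.0, 376.1]
orientation: [0.385, 3.117, 0.001]
ft_force: [-0.4, -0.2, -0.7]
width: 61.6
grasp_force: 0.0
```

Request:
step_arm(targets=[[[0, 0, 0.4, 0, 0, 0, 0.7], [-0.5, -0.5, 0.4, 0, 0, 0, 0.7], [-0.5, -0.5, 0.2, 0, 0, 0, 0.7], [-0.5, -0.5, 0, 0, 0, 0, 0.7], [0, -0.5, 0, 0, 0, 0, 0.7]]])

```text
t: 17.58
ee_pos: [474.6, 152.3, 425.5]
orientation: [0.384, 3.117, 0.001]
ft_force: [0.6, 1.4, 0.8]
width: 61.1
grasp_force: 0.0
```

```bash
python3 - <<'E'
from h import *
print(catch())
s=snap('side','side6.png')['pixels'];c=snap('scene','scene6.png')['pixels']
o=readout.get_obs();print(o['t'],o['ee_pos'],o['ft_force'],o['width'])
f=lambda i:cv2.resize(cv2.cvtColor(i,cv2.COLOR_RGB2BGR),(400,400),interpolation=cv2.INTER_CUBIC)
cv2.imwrite('pics/m7.png',np.hstack([f(s[230:350,130:250]),f(c[190:290,325:425])]))
E
```

```text
[(126.0, 98.5), (126.0, 98.5), (127.0, 102.5), (127.0, 102.5)]
17.725 [476.21009571 152.40395099 425.23642637] [-0.43323267  0.33657713  0.27417092] 61.38055370365828
```

View pics/m7.png

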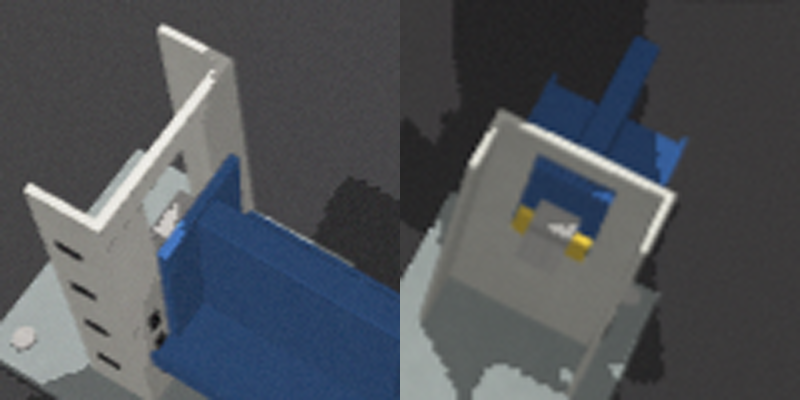

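The left crop shows the bracket hanging with its rear plate at (200,205) against the upright. In the right crop the hook, at (550,230), is over the lowered catch. The catch has dropped about 12 mm, so it is fully down, and the robot is clear.

```bash
python3 -c "
from h import *
print(ctrl.close_job())"
```

```text
the job is handed in; nothing more can be done
None
```

The blue bracket is hooked over the catch and let go, with the catch pressed about 12 mm to its stop (camera and wrist force agree); I judged "level" by eye only, the red bracket was never touched, and the job was handed in at about 18 s.

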